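# Set the bench extraction damper and start the fan

### The arm

A 7-joint arm with a two-finger parallel gripper is mounted at the origin on the work surface. World frame = base frame: x ahead of the robot, y to its left, z up, the work surface at z = 0. Lengths are in m, angles in rad, forces in N, time in s.
With the tool pointing down it reaches from about 0.4 to 0.85 m from the base axis. Payload 4.5 kg.
Tool frame: the origin (TCP) lies at the very end of the fingers, on their centre line; the grasp point (between the pads) lies 19 mm behind it; z points along the fingers, y is the line along which they close (so a half turn about z gives the same grasp; the last joint's range is limited). The gripper opens to 85 mm and grips with 20 to 120 N. Pads are 22 mm wide; open, the fingers measure 114 mm over their backs; the gripper's body (76 mm by 85 mm) begins 54 mm behind the grasp point. The pads swing forward as they close: fully open they stand 13 mm farther back than shut.
Start: joints at [-1.102, 0.689, -0.195, 1.565, 0.157, 0.902, -0.215], TCP at [0.263, 0.567, 0.231] pointing down, gripper open.
Joint ranges: [-3.01, 3.01], [-0.46, 2.08], [-1.47, 1.51], [0.13, 2.56], [-1, 4.14], [0.04, 2.09], [-2.66, 2.66]. Speed limits (rad/s): [2.57, 2.57, 3.14, 3.14, 3.14, 3.14, 3.14].

### API

Orientations are given as a unit quaternion [w, x, y, z].
In Python, from workcell import ctrl gives the robot as it stands.
- The arm moves only by the shell command python3 -m crank 'ROWS' [FORCE]. ROWS is JSON, a list of rows, each a list of 3 entries, a list of its own where there are three numbers: the opening, from 0 (shut) to 1 (fully open), then the shift along the world's x, y, z as a fraction of full scale, then the turn, a rotation vector about the world's x, y, z as a fraction of full scale. In form: [[claw, [x, y, z], [wx, wy, wz]], ...]. A call has 1 to 10 rows; each row is the pose to reach, as a shift and turn from the pose commanded when the call began; what a row does not reach only later rows make up. Full scale, the value 1, is 0.6 m for a shift and 30 degrees for a turn. A row lasts 1/12 s, in which the tool goes at most 41.7 mm and 7.16 degrees, less where a joint would pass 70% of its speed; a pose out of reach is approached as far as the arm can. A call with a number of a shift or a turn outside -1 to 1 is refused whole. A call with a gripper value outside its range is refused whole. The fingers move at their own pace and stop on an object; FORCE is the grip in N (left out, the last holds). Time passes only in rows, so rows that repeat a pose let the fingers close. It gives the time, the measured TCP pose, the force, the opening and the grip force at its end, in the units of the state.
- ctrl.sense(): the state, without advancing time (a new reading comes with each control period).
- ctrl.snapshot(name): name is "scene" or "top" or "wrist"; returns (picture, depth): 420x560x3 uint8, red, green, blue; 420x560 float32, m along the optical axis (not along the pixel's ray), 0 where there is no reading.
- ctrl.get_calibration(name): a dict with "camera_matrix" (3x3 intrinsics, pixels), "rvec" (rotation vector, rad) and "tvec" (3), from world to camera coordinates, as OpenCV has them; the wrist camera has in their place "T_tool_cam" (4x4, takes a point from camera to tool coordinates, whose origin is the TCP and whose axes are the flange's). Camera axes: x right, y down, z forward; pixel columns grow to the right and rows downward; lengths in m; the calibration is good to about 2 mm. A picture is of the moment at which its call begins: read the wrist's pose just before it. get_calibration takes no time and is no camera call.
- ctrl.finish_job(): hands the job in; it is judged then, once.
The state is a dict: "clock": time; "joints": joint angles; "qvel": joint speeds; "joint_torque": joint torques, N m; "eef_pos": TCP position; "tool_rot": TCP orientation; "force": force on the tool from outside, world axes, zero at the start; "moment": the same for the moment, N m; "gripper_width": finger opening in m; "grip_force": force on a finger pad.
Only numpy, scipy, OpenCV 4.12 (cv2) and the standard library are available. Lean on these libraries where they do the work, as an engineer would, in place of code of your own. Each camera call takes 0.05 s, during which the arm holds its last target. There are 200 camera calls.

### The job

Push the lever of the round iris damper around with the closed fingertips, gently and without gripping it, until its arm lies centred over the long, wide mark of the scale, and leave it there. Then press the flat START button on the grey switch box fully down and let it go; leave the mushroom-shaped STOP button and everything else on the bench alone.

Things in the scene. Friction and masses are not known exactly. Their poses are not given: they have to be found in the camera images.
- damper: iris damper fixed to the bench: a round metal extraction port, foot flange 210 mm across, whole body 84 mm high with a round collar 116 mm across on top. Origin on its axis, at bench level; z up along the axis of the ring. Its x axis is the middle of the lever's travel
- scale: flat aluminium scale disc of the damper, 244 mm across, its upper face 54 mm above the bench, centred on the damper's axis (origin on that axis at bench level). Thin black radial marks lie on it 0.18 rad apart: nine short ones (10 x 2.5 mm) and one long, wide one (32 x 8 mm) that lies along this body's own x axis. Fixed, set at a different turn each time
- mark (a point): the middle of the long, wide mark on the scale disc, 105 mm from the damper's axis, 55 mm above the bench
- lever (a joint): angle of the damper's rotating ring and its lever in rad: 0 when the lever points along the damper's x axis, growing counter-clockwise seen from above, stops at -1.15 and 1.15. Starts between -1.05 and -0.7 (nearly closed). It stays where it is left: dry friction of about 0.12 N m, so about 1 N at the handle moves it
- pointer (a point): a point on the centre line of the lever's flat steel arm (8 mm wide, upper face 68 mm above the bench, from the ring out to the handle), 105 mm from the damper's axis and 64 mm above the bench: it passes 9 mm above the middle of the long mark
- handle (a point): top centre of the lever's upright black round handle: 16 mm across, 135 mm from the damper's axis, from 60 to 118 mm above the bench. Nothing else stands on the circle that it travels above 60 mm high, within 25 mm to either side of it, other than the lever's own arm
- start_top (a point): centre of the top of the START button of the grey switch box: the flat, plain black button, 34 mm across, 72 mm above the bench, standing 10 mm out of a 50 mm collar. The switch box (100 x 180 x 50 mm, fixed) stands to the left or to the right of the damper
- start (a joint): how far the START button is pressed in m: 0 out, 0.006 fully down (about 5 N); it springs back out
- stop_top (a point): centre of the top of the STOP button on the same box, 90 mm from START: the wide mushroom-shaped black button, 56 mm across, 90 mm above the bench
- stop (a joint): how far the STOP button is pressed in m: 0 out, 0.006 fully down (about 5 N); it springs back out
- roll: standing open roll (tube) of abrasive paper on its end, 90 mm across, 75 mm high. Loose bystander; origin at the centre of its underside
- screwdriver: screwdriver about 200 mm long, 26 mm high, lying on the bench. Loose bystander; origin at the centre of its underside
- offcut: wooden offcut 90 x 45 x 35 mm. Loose bystander; origin at the centre of its underside
- glue: white glue bottle, 56 mm across, 130 mm high. Loose bystander; origin at the centre of its underside
- tape: tape measure, black case 66 x 34 mm, 62 mm high. Loose bystander; origin at the centre of its underside
- jar: closed glass jar, 60 mm across, 65 mm high. Loose bystander; origin at the centre of its underside
- cork_block: cork sanding block 110 x 60 x 35 mm. Loose bystander; origin at the centre of its underside
Not all that is in view belongs to the job. What is shaped like the damper but yellow is not meant.

How it is judged:
By the outcome, as a careful person would: the job done as asked, in the order asked, and still so for the second after the job is handed in, with the robot touching nothing.
It also fails if it takes over 50 s, if anything falls off the work surface, if the arm or the gripper's body presses on something with over 40 N, if the wrist force passes 120 N, or if a joint passes its speed limit or range.

## Working session

There is one attempt and no reset: what is moved stays moved. The work goes in short steps, Python scripts to look and compute and a shell command to move; the robot and the scene stay as the last step left them, time stands still between calls to the robot, and variables do not carry over. Pictures are saved under pics/ and viewed, at most 10 in all, crops included, and the job is handed in when it is done.

```bash
mkdir -p pics; cat > h.py <<'E'
import numpy as np, cv2
from workcell import ctrl
from scipy.spatial.transform import Rotation as R
def snap(n):
    s=ctrl.sense(); im,d=ctrl.snapshot(n); c=ctrl.get_calibration(n); K=np.array(c["camera_matrix"])
    if n=="wrist":
        q=s["tool_rot"]; T=np.eye(4); T[:3,:3]=R.from_quat([q[1],q[2],q[3],q[0]]).as_matrix(); T[:3,3]=s["eef_pos"]
        M=T@np.array(c["T_tool_cam"])
    else:
        M=np.eye(4); M[:3,:3]=cv2.Rodrigues(np.array(c["rvec"],float))[0]; M[:3,3]=np.ravel(c["tvec"]); M=np.linalg.inv(M)
    return im,d,K,M
def cloud(d,K,M):
    v,u=np.indices(d.shape); P=np.stack([(u-K[0,2])/K[0,0]*d,(v-K[1,2])/K[1,1]*d,d],-1)
    P=P@M[:3,:3].T+M[:3,3]; P[d==0]=np.nan; return P
def save(n,im): cv2.imwrite("pics/"+n+".png",im[...,::-1])
E
python3 - <<'E'
from h import *
for n in("top","scene"):
    im,d,K,M=snap(n); np.savez(n,im=im,d=d,K=K,M=M); save(n,im)
print(ctrl.sense())
E
```

```text
{'clock': 0.1, 'joints': array([-1.10216196,  0.68990971, -0.19452913,  1.56626456,  0.15724887,
        0.90247809, -0.21510745]), 'qvel': array([-3.85040249e-04, -3.19263497e-03, -1.05430160e-03, -3.65213631e-03,
        1.17594735e-04,  1.34047544e-03, -8.69841869e-05]), 'joint_torque': array([-3.73452727e-03, -5.40596759e+01, -1.27148643e+00, -1.58988100e+01,
        9.39398917e-03,  4.41153752e-03, -4.08996527e-06]), 'eef_pos': array([0.26306147, 0.56628909, 0.23055192]), 'tool_rot': array([-1.44281117e-04,  2.15685242e-01,  9.76462583e-01, -8.24781181e-04]), 'force': array([ 0.08459331,  0.52156841, -0.67336689]), 'moment': array([-0.01795369,  0.0240657 , -0.01020612]), 'grip_force': 0.0, 'gripper_width': 0.08573465853398886}
```

View pics/top.png

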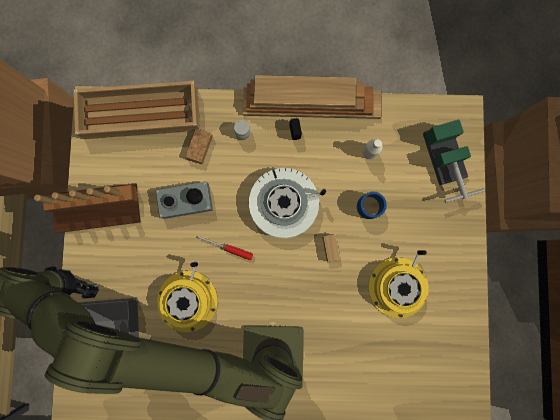

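View pics/scene.png

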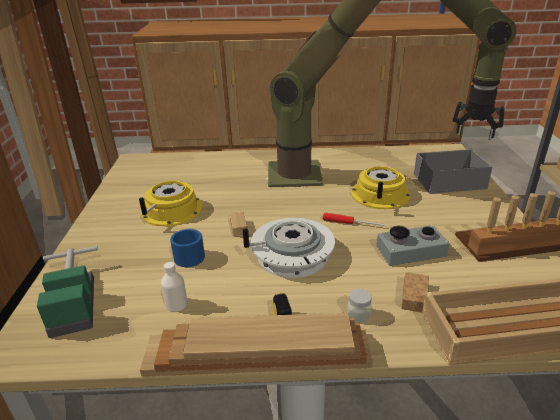

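Candidates: dampers are the grey-white one at top-image (284,202) and two yellow decoys at (183,303) and (403,289). The description picks the grey one, with its lever handle at about (322,192). Buttons on the grey box are (168,201), narrow and so START, and (193,196), a wide mushroom and so STOP. I'll check with a close crop.

```bash
python3 - <<'E'
from h import *
z=np.load("top.npz"); im,d,K,M=[z[k] for k in("im","d","K","M")]
P=cloud(d,K,M); np.set_printoptions(precision=4,suppress=True)
c=im[160:245,150:335]; save("crop",cv2.resize(c,None,fx=4.3,fy=4.3,interpolation=cv2.INTER_CUBIC))
for u,v in[(168,201),(193,196),(322,192),(284,202),(284,230),(275,174)]: print(u,v,P[v,u])
def circ(lo,hi,reg):
    u0,u1,v0,v1=reg; Q=P[v0:v1,u0:u1].reshape(-1,3); Q=Q[(Q[:,2]>lo)&(Q[:,2]<hi)]
    (x,y),r=cv2.minEnclosingCircle(Q[:,:2].astype(np.float32)); print(lo,hi,len(Q),x,y,r,np.median(Q,0))
circ(.048,.060,(235,335,155,250)); circ(.078,.09,(255,312,170,235)); circ(.1,.125,(310,335,180,205))
circ(.067,.077,(155,180,185,215)); circ(.085,.095,(178,215,175,215))
E
```

```text
168 201 [0.5227 0.3703 0.0703]
193 196 [0.5398 0.2826 0.0867]
322 192 [ 0.5592 -0.1497  0.1167]
284 202 [ 0.5282 -0.025   0.0707]
284 230 [ 0.4337 -0.0273  0.0513]
275 174 [0.627  0.0081 0.0553]
0.048 0.06 1992 0.5302080512046814 -0.02358599752187729 0.12190564721822739 [ 0.523  -0.0229  0.0546]
0.078 0.09 259 0.5289915800094604 -0.02600095048546791 0.07701429724693298 [ 0.5285 -0.0237  0.081 ]
0.1 0.125 21 0.563797652721405 -0.154570072889328 0.008197392337024212 [ 0.5627 -0.1534  0.1159]
0.067 0.077 75 0.5231130123138428 0.3676884174346924 0.02394210174679756 [0.5237 0.3693 0.0717]
0.085 0.095 139 0.5419798493385315 0.28144314885139465 0.026578661054372787 [0.5398 0.28   0.0894]
```

View pics/crop.png

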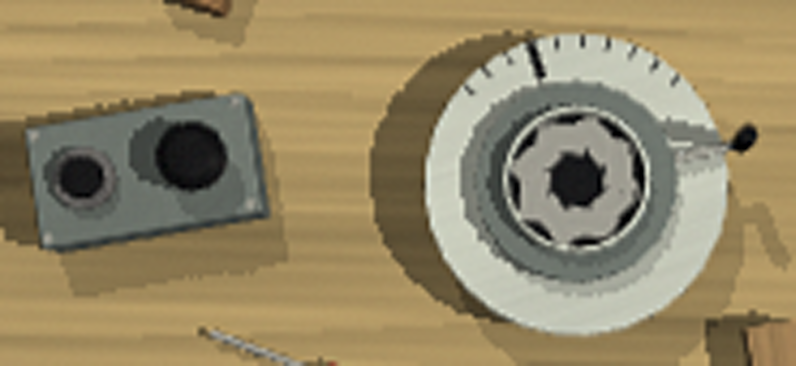

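Crop: narrow START button at (80,177), wide STOP at (190,156), long mark at (537,58) and handle at (742,137). The choice holds. The lever sits at a world bearing of about -75°, the mark at about +18°.

```bash
python3 -m crank '[[0,[0.1,-0.2,0],[0,0,-0.5]],[0,[0.2,-0.4,0],[0,0,-0.8]],[0,[0.3,-0.55,0],[0,0,-1]],[0,[0.3,-0.6,0],[0,0,-1]],[0,[0.3,-0.6,0],[0,0,-1]],[0,[0.3,-0.6,0],[0,0,-1]],[0,[0.3,-0.6,0],[0,0,-1]],[0,[0.3,-0.6,0],[0,0,-1]],[0,[0.3,-0.6,0],[0,0,-1]],[0,[0.3,-0.6,0],[0,0,-1]]]' 20
python3 -m crank '[[0,[0.13,-0.607,0],[0,0,-0.7]],[0,[0.13,-0.607,0],[0,0,-0.7]],[0,[0.13,-0.607,0],[0,0,-0.7]],[0,[0.13,-0.607,0],[0,0,-0.7]],[0,[0.13,-0.607,0],[0,0,-0.7]],[0,[0.13,-0.607,0],[0,0,-0.7]],[0,[0.13,-0.607,0],[0,0,-0.7]],[0,[0.13,-0.607,0],[0,0,-0.7]],[0,[0.13,-0.607,0],[0,0,-0.7]],[0,[0.13,-0.607,0],[0,0,-0.7]]]'
python3 - <<'E'
from h import *
im,d,K,M=snap("wrist"); np.savez("w1",im=im,d=d,K=K,M=M); save("w1",im)
E
```

```text
clock: 0.93
eef_pos: [0.4445, 0.2021, 0.2311]
tool_rot: [0.001, 0.463, 0.886, -0.001]
force: [0.5, -0.0, -0.2]
gripper_width: 0.0004
grip_force: 0.0
clock: 1.77
eef_pos: [0.5213, -0.1684, 0.2312]
tool_rot: [0.003, 0.62, 0.784, -0.002]
force: [0.5, -1.4, -0.0]
gripper_width: 0.0002
grip_force: 0.0
```

View pics/w1.png

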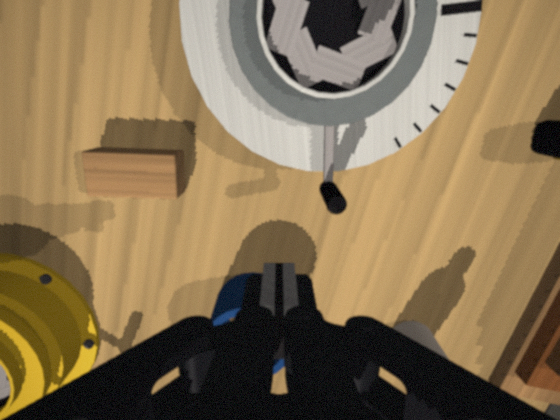

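The wrist view shows the lever arm from (328,125) to its handle at (333,197), and the long mark at (460,8). The fingertips at (278,285) are free. I'll measure both bearings precisely.

```bash
cat >> h.py <<'E'
from scipy.optimize import least_squares
def plane(K,M,z,shape=(420,560)):
    v,u=np.indices(shape); r=np.stack([(u-K[0,2])/K[0,0],(v-K[1,2])/K[1,1],np.ones(shape)],-1)@M[:3,:3].T
    return M[:3,3]+r*((z-M[2,3])/r[...,2])[...,None]
def axis(im,K,M,c0):
    # outer edge of white disc on its plane: radial white->nonwhite change, robust circle of r=.122
    P=plane(K,M,.054); g=im.min(-1).astype(float); pts=[]
    Mi=np.linalg.inv(M)
    for a in np.radians(np.arange(0,360,2)):
        rr=np.arange(.108,.136,.0005); X=np.stack([c0[0]+rr*np.cos(a),c0[1]+rr*np.sin(a),0*rr+.054],-1)@Mi[:3,:3].T+Mi[:3,3]
        p=(X@K.T); p=(p[:,:2]/p[:,2:]).astype(np.float32)
        if (p<2).any() or (p[:,0]>557).any() or (p[:,1]>417).any(): continue
        s=cv2.remap(g.astype(np.float32),p[:,:1],p[:,1:],cv2.INTER_LINEAR).ravel(); s=np.convolve(s,np.ones(5)/5,'same')[3:-3]
        k=np.argmin(np.diff(s)); 
        if np.diff(s)[k]<-3: pts.append((c0[0]+rr[k+3]*np.cos(a),c0[1]+rr[k+3]*np.sin(a)))
    pts=np.array(pts); f=least_squares(lambda c:np.hypot(*(pts-c).T)-.122,c0,loss="soft_l1",f_scale=.001)
    return f.x,len(pts),np.median(abs(f.fun))
def mark(im,K,M,c,lo=.092,hi=.120):
    P=plane(K,M,.055)[...,:2]-c; r=np.hypot(*P.transpose(2,0,1)); a=np.degrees(np.arctan2(P[...,1],P[...,0]))
    m=((r>.093)&(r<.106)&(im.max(-1)<80)).astype(np.uint8); n,l,st,_=cv2.connectedComponentsWithStats(m)
    return [(int(st[i,4]),round(float(a[l==i].mean()),2),round(float(r[l==i].mean()),4)) for i in range(1,n) if st[i,4]>3]
E
python3 - <<'E'
from h import *
for f in("top","w1"):
    z=np.load(f+".npz"); im,d,K,M=[z[k] for k in("im","d","K","M")]
    c,n,e=axis(im,K,M,np.array([.530,-.0236])); c,n,e=axis(im,K,M,c)
    print(f,c,n,e,mark(im,K,M,c))
    P=cloud(d,K,M); m=(P[...,2]>.108)&(P[...,2]<.125)&(np.hypot(P[...,0]-.5638,P[...,1]+.1546)<.02)
    Q=P[m]; q=np.array(cv2.minEnclosingCircle(Q[:,:2].astype(np.float32))[0])-c; print("handle",q+c,np.hypot(*q),np.degrees(np.arctan2(q[1],q[0])))
    m=(P[...,2]>.04)&(P[...,2]<.1)&(P[...,1]<-.2)&(P[...,1]>-.4)&(abs(P[...,0]-.52)<.1); print("roll min/max",P[m][:,:2].min(0),P[m][:,:2].max(0))
E
```

```text
top [ 0.5297597 -0.0239627] 178 0.0009730957074587931 [(5, 19.49, 0.1002)]
handle [ 0.56084085 -0.1546036 ] 0.13428731109022196 -76.61739139443718
roll min/max [ 0.48299211 -0.37195826] [ 0.57287389 -0.28254837]
w1 [ 0.53010557 -0.02473807] 95 0.0004832491311494158 [(155, 18.67, 0.0996)]
handle [ 0.56384909 -0.15648483] 0.1359993845762929 -75.63398991585856
roll min/max [ 0.48329638 -0.35839793] [ 0.56837501 -0.28812975]
```

```bash
python3 -m crank '[[0,[0.002,0.014,-0.06],[0,0,0]],[0,[0.002,0.014,-0.12],[0,0,0]],[0,[0.002,0.014,-0.18],[0,0,0]],[0,[0.002,0.014,-0.243],[0,0,0]],[0,[0.002,0.014,-0.243],[0,0,0]],[0,[0.002,0.014,-0.243],[0,0,0]]]'
python3 - <<'E'
from h import *
s=ctrl.sense(); c=np.array([.530,-.0245]); p=s["eef_pos"][:2]-c; print(p,np.hypot(*p),np.degrees(np.arctan2(p[1],p[0])))
f=lambda t:.136*np.array([np.cos(np.radians(t)),np.sin(np.radians(t))])/.6
print("to -85",(f(-85)-p/.6).round(3))
for a in(-85,-55,-25): print(a,[(f(a+k)-f(a)).round(3).tolist() for k in(5,10,15,20,25,30)])
E
```

```text
clock: 2.32
eef_pos: [0.5208, -0.1473, 0.0842]
tool_rot: [-0.003, 0.614, 0.789, -0.001]
force: [0.5, -0.4, 0.3]
gripper_width: 0.0001
grip_force: 0.0
[-0.00920292 -0.12277661] 0.12312104003183874 -94.28668277512371
to -85 [ 0.035 -0.021]
-85 [[0.02, 0.003], [0.039, 0.007], [0.058, 0.013], [0.076, 0.02], [0.094, 0.03], [0.11, 0.04]]
-55 [[0.016, 0.012], [0.03, 0.025], [0.044, 0.04], [0.056, 0.056], [0.066, 0.072], [0.075, 0.09]]
-25 [[0.008, 0.018], [0.014, 0.037], [0.018, 0.056], [0.02, 0.076], [0.021, 0.096], [0.02, 0.116]]
```

```bash
python3 -m crank '[[0,[0,-0.021,0],[0,0,0]],[0,[0.012,-0.021,0],[0,0,0]],[0,[0.024,-0.021,0],[0,0,0]],[0,[0.035,-0.021,0],[0,0,0]],[0,[0.035,-0.021,0],[0,0,0]]]'
python3 -m crank '[[0,[0.01,0.001,0],[0,0,0.08]],[0,[0.02,0.003,0],[0,0,0.167]],[0,[0.029,0.005,0],[0,0,0.25]],[0,[0.039,0.007,0],[0,0,0.333]],[0,[0.048,0.01,0],[0,0,0.417]],[0,[0.058,0.013,0],[0,0,0.5]],[0,[0.067,0.016,0],[0,0,0.583]],[0,[0.076,0.02,0],[0,0,0.667]],[0,[0.094,0.03,0],[0,0,0.833]],[0,[0.11,0.04,0],[0,0,1]]]'
cat > st.py <<'E'
from h import *
c=np.array([.530,-.0245]);s=ctrl.sense();p=s["eef_pos"][:2]-c;q=s["tool_rot"]
print("r %.4f ang %.2f tooly %.1f"%(np.hypot(*p),np.degrees(np.arctan2(p[1],p[0])),2*np.degrees(np.arctan2(q[2],q[1]))-90),s["clock"])
im,d,K,M=snap("top"); P=cloud(d,K,M); m=(P[...,2]>.1)&(P[...,2]<.125)&(abs(np.hypot(P[...,0]-.53,P[...,1]+.0245)-.135)<.015)
if m.any(): h=np.median(P[m],0)[:2]-c; print("top handle?",m.sum(),np.hypot(*h),np.degrees(np.arctan2(h[1],h[0])))
E
python3 st.py
```

```text
clock: 2.73
eef_pos: [0.5466, -0.1615, 0.0871]
tool_rot: [0.002, 0.615, 0.789, 0.001]
force: [-0.0, 0.1, -0.4]
gripper_width: 0.0003
grip_force: 0.0
clock: 3.57
eef_pos: [0.6091, -0.1377, 0.0855]
tool_rot: [-0.001, 0.387, 0.922, -0.001]
force: [-1.9, -1.2, -0.6]
gripper_width: 0.0001
grip_force: 0.6
r 0.1381 ang -55.08 tooly 44.4 3.5667
```

```bash
python3 -m crank '[[0,[0.008,0.006,0],[0,0,0.083]],[0,[0.016,0.012,0],[0,0,0.167]],[0,[0.023,0.018,0],[0,0,0.25]],[0,[0.03,0.025,0],[0,0,0.333]],[0,[0.037,0.032,0],[0,0,0.417]],[0,[0.044,0.04,0],[0,0,0.5]],[0,[0.05,0.048,0],[0,0,0.583]],[0,[0.056,0.056,0],[0,0,0.667]],[0,[0.066,0.072,0],[0,0,0.833]],[0,[0.075,0.09,0],[0,0,1]]]'
python3 -m crank '[[0,[0.004,0.009,0],[0,0,0.083]],[0,[0.008,0.018,0],[0,0,0.167]],[0,[0.011,0.028,0],[0,0,0.25]],[0,[0.014,0.037,0],[0,0,0.333]],[0,[0.016,0.047,0],[0,0,0.417]],[0,[0.018,0.056,0],[0,0,0.5]],[0,[0.019,0.066,0],[0,0,0.583]],[0,[0.02,0.076,0],[0,0,0.667]],[0,[0.02,0.08,0],[0,0,0.7]],[0,[0.02,0.08,0],[0,0,0.7]]]'
python3 st.py; python3 - <<'E'
from h import *
im,d,K,M=snap("wrist"); np.savez("w2",im=im,d=d,K=K,M=M); save("w2",im)
E
```

```text
clock: 4.45
eef_pos: [0.654, -0.085, 0.0855]
tool_rot: [-0.0, 0.137, 0.991, -0.001]
force: [-1.2, -1.0, 0.6]
gripper_width: 0.0002
grip_force: 0.7
clock: 5.28
eef_pos: [0.6665, -0.0348, 0.0856]
tool_rot: [0.0, -0.045, 0.999, 0.0]
force: [0.3, 0.1, -0.1]
gripper_width: -0.0001
grip_force: 0.0
r 0.1369 ang -4.30 tooly 95.1 5.2833
```

View pics/w2.png

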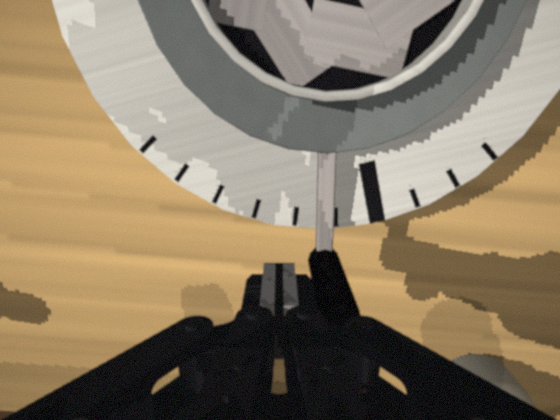

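The arm is at (325,200), the long mark at (371,190), and the fingertip is still left of the handle. I'll measure the gap remaining.

```bash
cat > gap.py <<'E'
from h import *
def gap(im,d,K,M):
    c=np.array([.530,-.0245])
    for _ in range(2): c,n,e=axis(im,K,M,c)
    P=plane(K,M,.055)[...,:2]-c; r=np.hypot(*P.transpose(2,0,1)); a=np.degrees(np.arctan2(P[...,1],P[...,0]))
    D=cloud(d,K,M); q=D[...,:2]-c; rr=np.hypot(*q.transpose(2,0,1)); A=np.degrees(np.arctan2(q[...,1],q[...,0]))
    m=(rr>.092)&(rr<.118)&(D[...,2]>.0625)&(D[...,2]<.073)
    n_,l,st,_=cv2.connectedComponentsWithStats(m.astype(np.uint8)); k=1+np.argmax(st[1:,4]); m=l==k
    pq=plane(K,M,.068)[...,:2][m]-c; la=np.degrees(np.arctan2(pq[:,1],pq[:,0])); w=np.ptp((np.percentile(la,[2,98])))*np.pi/180*.105
    tn=np.polyfit(np.hypot(*pq.T),la,1)
    print("axis",c.round(4),n,round(e,4),"arm",m.sum(),la.mean().round(2),"mid",((np.percentile(la,2)+np.percentile(la,98))/2).round(2),"width",w.round(4),"marks",mark(im,K,M,c))
if __name__=="__main__":
    import sys
    z=np.load(sys.argv[1]+".npz"); gap(*[z[k] for k in("im","d","K","M")])
E
python3 gap.py w2
```

```text
axis [ 0.529  -0.0254] 67 0.0004 arm 940 5.13 mid 5.12 width 0.0084 marks [(367, 18.86, 0.0994)]
```

```bash
python3 -m crank '[[0,[0,0.005,0],[0,0,0.04]],[0,[0,0.011,0],[0,0,0.09]],[0,[0,0.017,0],[0,0,0.14]],[0,[0,0.023,0],[0,0,0.19]],[0,[0,0.029,0],[0,0,0.24]],[0,[-0.001,0.035,0],[0,0,0.29]],[0,[-0.001,0.04,0],[0,0,0.34]],[0,[-0.002,0.045,0],[0,0,0.38]],[0,[-0.002,0.048,0],[0,0,0.41]],[0,[-0.002,0.049,0],[0,0,0.417]]]'
python3 st.py; python3 - <<'E'
from gap import *
im,d,K,M=snap("wrist"); np.savez("w3",im=im,d=d,K=K,M=M); save("w3",im); gap(im,d,K,M)
E
```

```text
clock: 6.22
eef_pos: [0.665, -0.0055, 0.0855]
tool_rot: [-0.0, -0.154, 0.988, 0.0]
force: [-0.1, -0.4, -0.0]
gripper_width: 0.0001
grip_force: 0.4
r 0.1364 ang 7.99 tooly 107.7 6.2167
top handle? 1 0.1271217553935486 18.04657144663146
axis [ 0.529  -0.0257] 68 0.0004 arm 945 17.29 mid 17.25 width 0.0084 marks [(11, 21.02, 0.1007), (4, 20.91, 0.1052)]
```

View pics/w3.png

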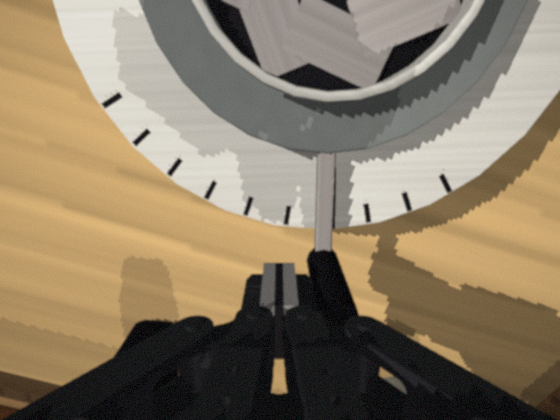

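Arm at (325,205) covers most of the mark, with only a dark sliver left at (334,215). Its neighbour marks are at (288,215) and (367,213), so about 1.5° remains.

```bash
python3 -m crank '[[0,[0,0.002,0],[0,0,0.016]],[0,[0,0.004,0],[0,0,0.032]],[0,[0,0.005,0],[0,0,0.04]],[0,[-0.001,0.006,0],[0,0,0.05]],[0,[-0.001,0.006,0],[0,0,0.05]],[0,[-0.001,0.006,0],[0,0,0.05]]]'
cat >> gap.py <<'E'
def short(im,K,M):
    c=np.array([.530,-.0245])
    for _ in range(2): c,n,e=axis(im,K,M,c)
    P=plane(K,M,.055)[...,:2]-c; r=np.hypot(*P.transpose(2,0,1)); a=np.degrees(np.arctan2(P[...,1],P[...,0]))
    m=((r>.106)&(r<.1195)&(im.max(-1)<90)).astype(np.uint8); n,l,st,_=cv2.connectedComponentsWithStats(m)
    print("short",sorted((round(float(a[l==i].mean()),2),round(float(r[l==i].mean()),4),int(st[i,4])) for i in range(1,n) if st[i,4]>25))
E
python3 - <<'E'
from gap import *
for f in("w2","w3"):
    z=np.load(f+".npz"); short(z["im"],z["K"],z["M"])
im,d,K,M=snap("wrist"); np.savez("w4",im=im,d=d,K=K,M=M); gap(im,d,K,M); short(im,K,M)
E
```

```text
clock: 6.82
eef_pos: [0.6649, -0.0023, 0.0856]
tool_rot: [0.0, -0.166, 0.986, 0.0]
force: [0.2, -0.2, -0.4]
gripper_width: 0.0006
grip_force: 0.3
short [(-42.19, 0.1152, 74), (-32.01, 0.1154, 54), (-21.84, 0.1153, 49), (-11.65, 0.1156, 55), (-1.47, 0.1155, 51), (8.84, 0.1153, 59), (18.89, 0.1127, 363), (29.11, 0.1154, 59), (39.33, 0.1152, 67), (49.56, 0.115, 81)]
short [(-42.09, 0.1152, 78), (-31.88, 0.1154, 60), (-21.72, 0.1154, 55), (-11.52, 0.1156, 50), (-1.35, 0.1154, 46), (8.8, 0.1155, 47), (20.73, 0.113, 60), (29.22, 0.1155, 50), (39.45, 0.1154, 59), (49.64, 0.1151, 63)]
axis [ 0.5289 -0.0257] 68 0.0004 arm 942 18.61 mid 18.58 width 0.0083 marks []
short [(-42.08, 0.1153, 81), (-31.86, 0.1155, 68), (-21.69, 0.1154, 57), (-11.51, 0.1156, 52), (-1.31, 0.1154, 48), (8.84, 0.1154, 53), (29.23, 0.1155, 51), (39.43, 0.1152, 56), (49.66, 0.1151, 65)]
```

```bash
python3 -m crank '[[0,[0,0.001,0],[0,0,0.01]],[0,[0,0.0018,0],[0,0,0.014]],[0,[0,0.0018,0],[0,0,0.014]],[0,[0,0.0018,0],[0,0,0.014]]]'
python3 -m crank '[[0,[0.003,-0.015,0],[0,0,0]],[0,[0.006,-0.035,0],[0,0,0]],[0,[0.006,-0.05,0],[0,0,0]],[0,[0.006,-0.05,0.06],[0,0,0]],[0,[0.006,-0.05,0.12],[0,0,0]],[0,[0.006,-0.03,0.18],[0,0,0]],[0,[0.006,0,0.2],[0,0,0]],[0,[0.006,0,0.2],[0,0,0]],[0,[0.006,0,0.2],[0,0,0]],[0,[0.006,0,0.2],[0,0,0]]]'
python3 - <<'E'
from gap import *
im,d,K,M=snap("wrist"); np.savez("w5",im=im,d=d,K=K,M=M); gap(im,d,K,M); short(im,K,M); save("w5",im)
E
```

```text
clock: 7.2
eef_pos: [0.6647, -0.0014, 0.0856]
tool_rot: [0.0, -0.17, 0.986, 0.0]
force: [-0.5, -0.5, 0.4]
gripper_width: 0.0
grip_force: 0.3
clock: 8.03
eef_pos: [0.6675, -0.0037, 0.2043]
tool_rot: [-0.001, -0.169, 0.986, -0.001]
force: [0.3, 0.2, -1.1]
gripper_width: 0.0001
grip_force: 0.0
axis [ 0.5293 -0.0259] 94 0.0005 arm 349 19.27 mid 19.24 width 0.0083 marks []
short []
```

View pics/w5.png

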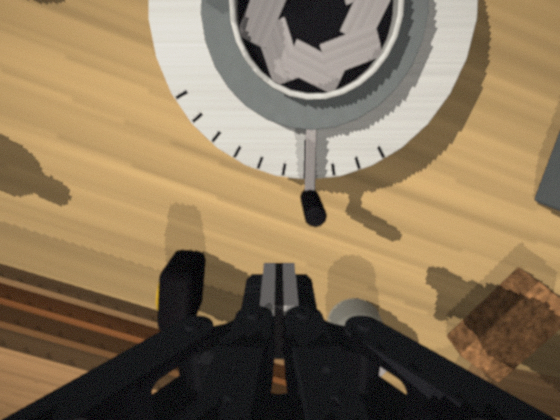

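The arm sits midway between the neighbour marks at (285,168) and (333,168). I'll check it numerically, then move towards START.

```bash
sed -i 's/st\[i,4\]>25/st[i,4]>8/' gap.py; python3 -c "
from gap import *
z=np.load('w5.npz'); short(z['im'],z['K'],z['M'])"
python3 -m crank '[[0,[-0.01,0.06,0],[0,0,0]],[0,[-0.02,0.12,0],[0,0,0]],[0,[-0.03,0.19,0],[0,0,0]],[0,[-0.04,0.26,0],[0,0,0]],[0,[-0.06,0.32,0],[0,0,0]],[0,[-0.07,0.39,0],[0,0,0]],[0,[-0.08,0.45,0],[0,0,0]],[0,[-0.09,0.51,0],[0,0,0]],[0,[-0.1,0.56,0],[0,0,0]],[0,[-0.11,0.59,0],[0,0,0]]]'
python3 -m crank '[[0,[0,0.015,0],[0,0,0]],[0,[0,0.03,0],[0,0,0]],[0,[0,0.03,0],[0,0,0]],[0,[0,0.03,0],[0,0,0]]]'
python3 - <<'E'
from h import *
im,d,K,M=snap("wrist"); save("w6",im); P=cloud(d,K,M)
m=(P[...,2]>.069)&(P[...,2]<.077)&(im.max(-1)<70)&(np.hypot(P[...,0]-.523,P[...,1]-.369)<.03)
Q=P[m]; print(len(Q),Q.min(0),Q.max(0),cv2.minEnclosingCircle(Q[:,:2].astype(np.float32)))
m=(P[...,2]>.084)&(P[...,2]<.097)&(np.hypot(P[...,0]-.54,P[...,1]-.28)<.04)
Q=P[m]; print(len(Q),cv2.minEnclosingCircle(Q[:,:2].astype(np.float32)) if len(Q) else 0)
E
```

```text
short [(-42.05, 0.1156, 18), (-31.8, 0.1158, 14), (-21.6, 0.1156, 14), (-11.38, 0.116, 12), (-1.18, 0.1159, 11), (8.98, 0.1158, 10), (29.4, 0.1156, 12), (39.65, 0.1156, 13), (49.89, 0.1158, 16)]
clock: 8.92
eef_pos: [0.6005, 0.3558, 0.2036]
tool_rot: [-0.001, -0.171, 0.985, 0.001]
force: [-0.1, -0.2, 0.9]
gripper_width: -0.0002
grip_force: 0.0
clock: 9.25
eef_pos: [0.6034, 0.3684, 0.2047]
tool_rot: [-0.0, -0.168, 0.986, -0.001]
force: [-0.2, -0.2, 1.0]
gripper_width: -0.0
grip_force: 0.0
1566 [0.50883819 0.35094288 0.06901743] [0.54156356 0.38413611 0.07455416] ((0.5252634286880493, 0.367668092250824), 0.016789110377430916)
3690 ((0.54225093126297, 0.27934885025024414), 0.025457821786403656)
```

View pics/w6.png

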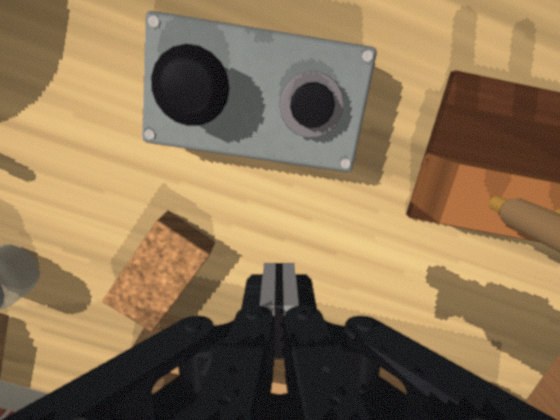

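START (flat, narrow) is at (313,103) and STOP at (190,85). The path down to START is clear.

```bash
python3 -m crank '[[0,[-0.065,0,0],[0,0,0]],[0,[-0.13,0,0],[0,0,0]],[0,[-0.13,0,-0.06],[0,0,0]],[0,[-0.13,0,-0.12],[0,0,0]],[0,[-0.13,0,-0.17],[0,0,0]],[0,[-0.13,0,-0.2],[0,0,0]],[0,[-0.13,0,-0.2],[0,0,0]],[0,[-0.13,0,-0.2],[0,0,0]]]'
```

```text
clock: 9.97
eef_pos: [0.5249, 0.3687, 0.0851]
tool_rot: [-0.001, -0.169, 0.986, -0.001]
force: [0.4, -0.3, 0.3]
gripper_width: 0.0002
grip_force: 0.0
```

Press slowly to z ≈ 0.066, then read the force.

```bash
python3 -m crank '[[0,[0,0,-0.012],[0,0,0]],[0,[0,0,-0.02],[0,0,0]],[0,[0,0,-0.025],[0,0,0]],[0,[0,0,-0.029],[0,0,0]],[0,[0,0,-0.032],[0,0,0]],[0,[0,0,-0.032],[0,0,0]],[0,[0,0,-0.032],[0,0,0]]]'
```

```text
clock: 10.55
eef_pos: [0.5251, 0.3707, 0.067]
tool_rot: [0.001, -0.169, 0.986, 0.0]
force: [1.1, -0.3, 3.8]
gripper_width: 0.0003
grip_force: 2.2
```

```bash
python3 -m crank '[[0,[0,0,-0.003],[0,0,0]],[0,[0,0,-0.005],[0,0,0]],[0,[0,0,-0.006],[0,0,0]],[0,[0,0,-0.006],[0,0,0]],[0,[0,0,-0.006],[0,0,0]]]'
```

```text
clock: 10.97
eef_pos: [0.5251, 0.3708, 0.0658]
tool_rot: [0.001, -0.169, 0.986, -0.0]
force: [-2.3, -5.0, 21.2]
gripper_width: -0.0001
grip_force: 10.8
```

The force rose steeply to 21 N at z = 0.0658, so the button is fully down. Release, lift and check.

```bash
python3 -m crank '[[0,[0,0,0.01],[0,0,0]],[0,[0,0,0.03],[0,0,0]],[0,[0,0,0.09],[0,0,0]],[0,[0,0,0.15],[0,0,0]],[0,[0.06,0,0.21],[0,0,0]],[0,[0.13,0,0.24],[0,0,0]],[0,[0.13,0,0.24],[0,0,0]],[0,[0.13,0,0.24],[0,0,0]],[0,[0.13,0,0.24],[0,0,0]]]'
python3 - <<'E'
from gap import *
im,d,K,M=snap("wrist"); P=cloud(d,K,M)
m=(np.hypot(P[...,0]-.5253,P[...,1]-.3677)<.01); print("start top z",np.nanmedian(P[m][:,2]))
im,d,K,M=snap("top"); save("top2",im); P=cloud(d,K,M); c=np.array([.5298,-.0242])
m=(P[...,2]>.1)&(P[...,2]<.125)&(abs(np.hypot(P[...,0]-.53,P[...,1]+.0245)-.135)<.015)
h=np.array(cv2.minEnclosingCircle(P[m][:,:2].astype(np.float32))[0])-c; print(m.sum(),np.hypot(*h),np.degrees(np.arctan2(h[1],h[0])))
E
```

```text
clock: 11.72
eef_pos: [0.6015, 0.3704, 0.2063]
tool_rot: [-0.001, -0.169, 0.986, 0.0]
force: [-0.6, 0.1, 0.0]
gripper_width: 0.0
grip_force: 0.0
start top z 0.07200827588622571
22 0.13456122392603626 19.890786338433642
```

View pics/top2.png

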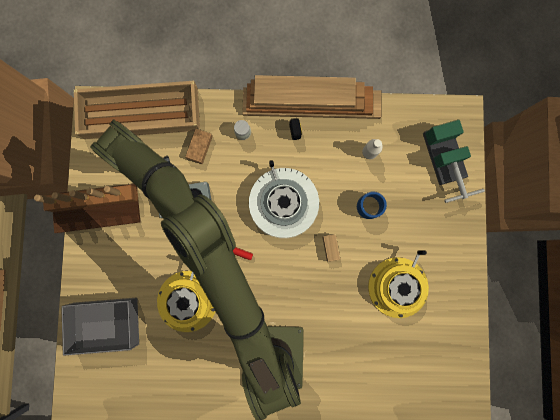

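The lever handle is at (271,163), over the mark. START has sprung back out to 72 mm, the bystanders I can see haven't moved, and the arm is clear.

```bash
python3 -c "
from workcell import ctrl
print(ctrl.finish_job())"
```

```text
the job is handed in; nothing more can be done
None
```

The job is handed in: the lever arm lies over the long mark to within about 0.1° as measured, START was pressed fully down and has sprung back out, STOP and the other items were left alone, and the robot's clock stood at about 12 s.

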